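# Print the day label with the self-inking stamp

### The job

Take the self-inking stamp from its tray and press it squarely onto the label pad on the sloping stand, with its foot inside the printed rectangle and the long sides parallel. Push its sprung handle fully through the stroke until it bottoms and hold it there for half a second, without bearing down hard on the pad, then stand the stamp upright in its tray again. Leave the other things where they are.

Things in the scene. Friction and masses are not known exactly. Their poses are not given: they have to be found in the camera images.
- stamp: black handle block of the loose self-inking stamp. Origin: centre of the underside of the whole stamp when the spring is out; z up along the stamp, y along its long side. The block is 40 mm (x) by 60 mm (y), from z = 74 to 128 mm, with a grey top plate to 134 mm; it is the part to grip, across x. A sprung foot sticks out below it. Total mass about 0.2 kg
- stamp_grip (a point): point on the handle's axis at z = 108 mm of stamp, a good height for the finger pads
- stamp_sole: grey bottom rim of the stamp's foot, 44 mm (x) by 70 mm (y), 10 mm high. Origin: centre of its underside; axes as stamp. It is cushioned by rubber (about 10 N per mm), slides along z into the handle, and is symmetric under a half turn
- stamp_foot (a joint): stroke of the foot into the handle, m: 0 = spring fully out, 0.018 = bottomed. The spring takes about 4 N to start and 10 N at the bottom
- slope: fixed grey board of the sloping stand, 136 mm (x) by 170 mm (y), rising away from the robot by 0.22 rad. Origin: on the board's surface under the middle of the label pad's printed rectangle, about 66 mm over the table; z square off the board, x up the slope, y along the rectangle's long side. An 8 mm lip stands along its lower edge, at x = -70 mm
- pad_spot (a point): same point as slope's origin. Over it a firm fixed white pad of labels, 110 mm (x) by 140 mm (y), lies parallel to the board. It is partly used up: its face is anywhere from 4 to 24 mm above the board and must be felt for. A thin dark rectangle, 64 mm (x) by 90 mm (y), is printed on the face, centred over this point within 3 mm
- rest_tray: fixed shallow steel tray, 108 mm (x) by 130 mm (y), walls 4 mm thick and 12 mm high, inner floor about 4 mm over the table. Origin: centre of its underside
- tally_counter: bystander: round white hand counter, 52x45x22 mm, lying on its back; origin: centre of its underside
- vet_bottle: bystander: brown bottle with green cap, 49 mm across, 80 mm tall; origin: centre of its underside
- grease_tin: bystander: flat round tin, green lid, 68 mm across, 30 mm high; origin: centre of its underside
- egg_gauge: bystander: flat plate with two egg holes, 56x150x9 mm; origin: centre of its underside

How it is judged (in metres and radians):
On the way:
1. foot square on the pad inside the rectangle (within 12 mm each way, long sides within 0.22 rad), pressed through at least 16.5 of its 18 mm stroke for 0.3 s (x of stamp_sole in the frame of slope between -0.012 and 0.012 m and y of stamp_sole in the frame of slope between -0.012 and 0.012 m and z of stamp_sole in the frame of slope between 0 and 0.03 m and angle between the z axis of stamp_sole and the z axis of slope, either way round below 0.12 rad and angle between the x axis of stamp_sole and the x axis of slope, either way round below 0.22 rad and value of joint stamp_foot above 0.0165 m), for 0.3 s.
At the end, for the whole second after the job is handed in: The stamp stands upright (within 0.07 rad) and still on the floor of its tray (foot centre within 40 mm of the tray's centre each way, underside below 9 mm), its spring out (stroke under 3 mm) (x of stamp_sole in the frame of rest_tray between -0.04 and 0.04 m and y of stamp_sole in the frame of rest_tray between -0.04 and 0.04 m and height (world z) of stamp_sole below 0.009 m and angle between stamp_sole's own z axis and vertical below 0.07 rad and value of joint stamp_foot below 0.003 m and linear speed of stamp below 0.02 m/s); the robot touches nothing.
It fails at once if the stamp's foot is pushed against something with more than 30 N (contact force between stamp_sole and anything else above 30 N).
It fails at once if a bystander is moved by more than 20 mm (distance of any of tally_counter, vet_bottle, grease_tin, egg_gauge from where it was at the start of the episode above 0.02 m).
It also fails if it takes over 51 s, if anything falls off the work surface, if the arm or the gripper's body presses on something with over 40 N, if the wrist force passes 120 N, or if a joint passes its speed limit or range.

### The arm

A 6-joint arm with a two-finger parallel gripper is mounted at the origin on a cart in front of the work surface, level with it; the furniture and walls round the work are solid. World frame = base frame: x ahead of the robot, y to its left, z up, the work surface at z = 0. Lengths are in m, angles in degrees, forces in N, time in s.
With the tool pointing down it reaches from about 0.4 to 0.825 m from the base axis. Payload 7 kg.
Tool frame: the origin (TCP) lies midway between the tips of the shut fingers; the grasp point (between the pads) lies 19 mm behind it; z points along the fingers, y is the direction in which the jaws open and shut (so a half turn about z gives the same grasp; the last joint's range is limited). The gripper opens to 88 mm and grips with 3 to 60 N. Pads are 19 mm wide; open, the fingers measure 130 mm over their backs; the gripper's body (78 mm by 193 mm) begins 47 mm behind the grasp point.
Start: joints at [-59.467, 20.546, 0.682, 0, -70.136, -16.507], TCP at [0.164, -0.655, 0.227] pointing down, gripper open.
Joint ranges: [-176.03, 176.03], [-82.01, 121.73], [-58.28, 71.71], [-173.87, 95.51], [-174.79, -0.11], [-173.66, 173.66]. Speed limits (degrees/s): [136.94, 136.94, 172.46, 180, 180, 180].

### API

Orientations are given as [roll, pitch, yaw] about the fixed x, y, z axes, in that order (R = Rz(yaw) Ry(pitch) Rx(roll)).
In Python, from plant import r gives the robot as it stands. The module is installed in compiled form; this text tells all that it offers.
- The arm moves only by the tool send_rows, never from a script. Its argument "motion" is a list of rows, each an object with "travel": the shift along the tool's x, y, z in m, a list of three; "spin": the turn about the tool's z in degrees. In form: [{"travel": [tx, ty, tz], "spin": spin}, ...]. A call has 1 to 5 rows; each row shifts and turns the pose as measured when the row begins, along the tool's axes as they then stand; what a row does not reach is not made up. A row lasts 1/12 s, in which the tool goes at most 41.7 mm and 7.16 degrees, less where a joint would pass 70% of its speed; a pose out of reach is approached as far as the arm can. A call is refused whole if a number of a shift passes 0.0417 or a number of a turn 7.16, either way. A call with a gripper value outside its range is refused whole. "gripper" is the gripper command: -1 is shut, 1 is fully open, values between are in proportion, set as the call begins (left out, the last holds). The fingers move at their own pace and stop on an object; "squeeze" is the grip in N (left out, the last holds). Time passes only in rows, so rows that do not move let the fingers close. It gives the time, the measured TCP pose, the force and the opening at its end, in the units of the state.
- r.get_state(): the state, without advancing time (a new reading comes with each control period).
- r.capture(name): name is "side" or "top" or "wrist"; returns (picture, depth): 384x512x3 uint8, blue, green, red; 384x512 float32, m along the optical axis (not along the pixel's ray), 0 where there is no reading.
- r.get_calibration(name): a dict with "fov_y" (degrees; the focal length in pixels is half the picture's height over the tangent of half this angle, whatever the lens; pixels are square), "cx", "cy" (the principal point, pixels), "k1" (the pictures are not rectified: a ray, as slopes to the right and down, at radius r is drawn at 1 + k1 r^2 times it, then the intrinsics apply), "origin" and "orientation" of the camera in the world. Camera axes: x right, y down, z forward; pixel columns grow to the right and rows downward; lengths in m; the calibration is good to about 2 mm. A picture is of the moment at which its call begins: read the wrist's pose just before it. get_calibration takes no time and is no camera call; for the wrist camera it gives the pose at the moment of the call.
- r.close_job(): hands the job in, once; it reports no verdict.
Trained networks look in the newest picture that a camera, given by its name, has taken for a name from the list of things; names that differ only in an ending like _2 or _b are one class to them, and where a whole thing is asked for, a point or a joint stands for the part that bears it (a point fixed in the world has none). Each returns a list of dicts, best first, with "conf" (0 to 1); they miss things now and then, are a little off and sometimes report something else, mostly with a low value. They report only what shows in the picture. A call takes as long as a camera call.
- r.boxes_of(camera, target): "at" ([x, y, z] in m, in the coordinates of the camera as it stood for that picture, good to about 4 mm: the middle of the surface that is visible of it).
- r.pinpoint(camera, target): "at" ([x, y, z] in m, in the coordinates of the camera as it stood for that picture, good to about 4 mm: a listed point, or the origin of a listed thing).
The state is a dict: "time_s": time; "joints": joint angles; "qd": joint speeds; "joint_torque": joint torques, N m; "tcp_pos": TCP position; "eef_rot": TCP orientation; "contact_force": force on the tool from outside, world axes, zero at the start; "moment": the same for the moment, N m; "gripper_width": finger opening in m.
Only numpy, scipy, OpenCV 4.12 (cv2) and the standard library are available. Lean on these libraries where they do the work, as an engineer would, in place of code of your own. Each camera call takes 0.05 s, during which the arm holds its last target. There are 200 camera calls.

## Working session

There is one attempt and no reset: what is moved stays moved. The work goes in short steps, Python scripts to look and compute and a tool call to move; the robot and the scene stay as the last step left them, time stands still between calls to the robot, and variables do not carry over. Pictures are saved under pics/ and viewed, about 8 in all and at most 12, crops included, and the job is handed in when it is done.

Besides the shell and the picture viewer there is one more tool, called after "Request:" as name(argument=value, ...) on one line, values as JSON. send_rows: Moves the arm, as the interface text tells. Its arguments: {"type":"object","properties":{"motion":{"type":"array"},"gripper":{"type":"number"},"squeeze":{"type":"number"}},"required":["motion"]}

```bash
mkdir -p pics
cat > h.py <<'E'
import numpy as np, cv2
from plant import r
from scipy.spatial.transform import Rotation as R
def T(name):
    c=r.get_calibration(name); return c
def cam(c):
    o=np.array(c["origin"]); q=np.array(c["orientation"],float)
    M=q if q.shape==(3,3) else R.from_euler('xyz',q,degrees=True).as_matrix()
    return o,M
def cloud(c,d):
    f=d.shape[0]/2/np.tan(np.radians(c["fov_y"])/2)
    v,u=np.mgrid[:d.shape[0],:d.shape[1]]
    K=np.array([[f,0,c["cx"]],[0,f,c["cy"]],[0,0,1]])
    k=c["k1"]; xd=(u-c["cx"])/f; yd=(v-c["cy"])/f
    x,y=xd.copy(),yd.copy()
    for _ in range(15):
        s=1+k*(x*x+y*y); x,y=xd/s,yd/s
    P=np.stack([x*d,y*d,d],-1); o,M=cam(c)
    return P@M.T+o
E
python3 - <<'E'
from h import *
print(r.get_state())
for n in ("side","top"):
    c=r.get_calibration(n); print(n,c); p,d=r.capture(n); cv2.imwrite(f"pics/{n}0.png",p)
    np.savez(f"{n}0.npz",p=p,d=d); o,M=cam(c)
    for t in ["stamp","stamp_grip","stamp_sole","slope","pad_spot","rest_tray","tally_counter","vet_bottle","grease_tin","egg_gauge"]:
        print(t,[(round(a["conf"],2),(M@np.array(a["at"])+o).round(3)) for a in r.pinpoint(n,t)[:2]])
print(r.get_state()["time_s"])
E
```

```text
{'time_s': 0.0, 'joints': array([-5.94664892e+01,  2.05928316e+01,  6.33607741e-01, -2.04805354e-02,
       -7.01343510e+01, -1.65061049e+01]), 'qd': array([ 0.02635649, -0.08426459, -0.01424251,  0.0043521 ,  0.01283964,
        0.02753605]), 'joint_torque': array([-7.30754782e-04, -5.82714629e+01,  2.93044639e+01,  6.99710861e+00,
        6.94994713e-03, -2.15672098e-04]), 'tcp_pos': array([ 0.16346241, -0.65441083,  0.22560452]), 'eef_rot': array([ 1.79904811e+02, -8.12952058e-03, -1.65979563e+02]), 'contact_force': array([-0.22350858,  0.47987706, -0.91550934]), 'moment': array([-0.04647901, -0.03816752, -0.00536361]), 'gripper_width': 0.0877605862539628}
side {'fov_y': 43.41322648593877, 'cx': 254.38855849793958, 'cy': 190.05889988690552, 'k1': -0.11536513744523641, 'origin': array([-0.08747647,  0.99425158,  0.60828412]), 'orientation': array([-111.9822661 ,    0.97527954, -147.85574289])}
stamp [(0.87, array([ 0.461, -0.18 ,  0.005])), (0.42, array([0.759, 0.072, 0.002]))]
stamp_grip [(0.73, array([ 0.463, -0.176,  0.113]))]
stamp_sole [(0.62, array([ 0.462, -0.178,  0.008]))]
[... 300 characters left out ...]
.468, -0.328,  0.001]))]
top {'fov_y': 54.11693648685202, 'cx': 253.2972156508032, 'cy': 193.08394953624736, 'k1': -0.06194994441055253, 'origin': array([ 0.41085629, -0.04966112,  0.96423462]), 'orientation': array([-169.48366532,    0.58102129,  -88.92049707])}
stamp [(0.68, array([ 0.456, -0.182,  0.003]))]
stamp_grip [(0.61, array([ 0.456, -0.178,  0.114]))]
stamp_sole [(0.57, array([ 0.455, -0.174,  0.004]))]
slope []
pad_spot []
rest_tray [(0.73, array([ 0.461, -0.172,  0.003]))]
tally_counter [(0.56, array([ 0.373,  0.026, -0.   ]))]
vet_bottle [(0.91, array([0.759, 0.072, 0.   ]))]
grease_tin [(0.9, array([0.734, 0.166, 0.003]))]
egg_gauge [(0.7, array([ 0.465, -0.329, -0.001]))]
1.1
```

View images.

Run:
```python
import cv2,numpy as np
a=cv2.imread("pics/top0.png");b=cv2.imread("pics/side0.png")
cv2.imwrite("pics/both.png",cv2.resize(np.vstack([a[:,:],b]),(400,600)))
```

```text
(no output)
```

View pics/top0.png

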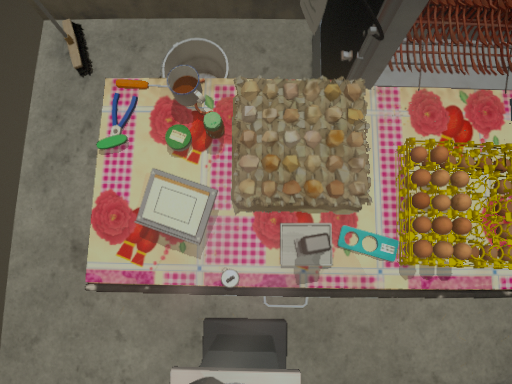

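View pics/side0.png

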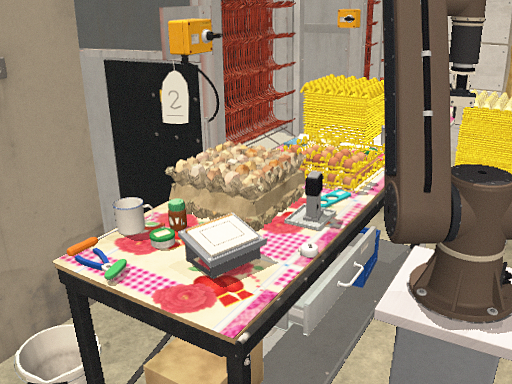

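```bash
cat > geo.py <<'E'
from h import *
c=r.get_calibration("top"); z=np.load("top0.npz"); p=z["p"]; P=cloud(c,z["d"]); 
def rect(m):
    q=P[m]; q=q[np.isfinite(q).all(1)]; (x,y),(w,h),a=cv2.minAreaRect(q[:,:2].astype(np.float32)); return np.round([x,y,w,h,a],3),q
reg=np.zeros(P.shape[:2],bool); reg[165:250,130:225]=1
# white pad
gray=p.min(2); m=reg&(gray>185)
n,l,s,_=cv2.connectedComponentsWithStats(m.astype(np.uint8)); i=1+np.argmax(s[1:,4]); m=l==i
m=cv2.morphologyEx(m.astype(np.uint8),cv2.MORPH_CLOSE,np.ones((7,7)))>0
R_,q=rect(m); print("pad",R_,m.sum())
A=np.c_[q[:,:2],np.ones(len(q))]; k=np.linalg.lstsq(A,q[:,2],rcond=None)[0]; print("plane",k,"uphill yaw",np.degrees(np.arctan2(k[1],k[0])),"slope",np.arctan(np.hypot(*k[:2])), "res",np.std(A@k-q[:,2]), "z mid",k@[R_[0],R_[1],1])
# dark rect inside
e=cv2.erode(m.astype(np.uint8),np.ones((9,9)))>0
dk=e&(gray<np.median(gray[e])-35); v,u=np.nonzero(dk); print("dark px",dk.sum(),u.min(),u.max(),v.min(),v.max()); print("rect",rect(dk)[0])
# board
# stamp top
Z=P[...,2]; st=np.zeros_like(reg); st[220:275,275:340]=1
t=st&(Z>0.115)&(Z<.16); print("stamp top",rect(t)[0],np.median(Z[t]),t.sum())
f=st&(Z>-.02)&(Z<.02); 
tr=st&(gray>120)&(abs(p.max(2).astype(int)-gray)<25)&(Z<.03); n,l,s,_=cv2.connectedComponentsWithStats(cv2.morphologyEx((tr|t).astype(np.uint8),cv2.MORPH_OPEN,np.ones((3,3)))); i=1+np.argmax(s[1:,4]); print("tray",rect(l==i)[0])
vis=cv2.resize(p[150:290,120:350],None,fx=3,fy=3,interpolation=cv2.INTER_CUBIC)
cv2.imwrite("pics/crop.png",vis)
eg=np.zeros_like(reg); eg[80:210,232:370]=1; g=eg&(Z>.03); print("flats",P[g].min(0),P[g].max(0))
E
python3 geo.py
```

```text
Traceback (most recent call last):
  File "geo.py", line 8, in <module>
    n,l,s,_=cv2.connectedComponentsWithStats(m.astype(np.uint8)); i=1+np.argmax(s[1:,4]); m=l==i
                                                                      ~~~~~~~~~^^^^^^^^^
ValueError: attempt to get argmax of an empty sequence
```

```bash
sed -i 's/gray>185/gray>150/' geo.py
python3 - <<'E'
import cv2
p=cv2.imread("pics/top0.png"); print(p[206,150:200:4].tolist()); print(p[185:235:5,176].tolist())
cv2.imwrite("pics/crop.png",cv2.resize(p[150:290,120:350],None,fx=3,fy=3,interpolation=cv2.INTER_CUBIC))
E
python3 geo.py
```

```text
[[162, 183, 180], [164, 184, 181], [163, 184, 181], [165, 184, 180], [164, 185, 181], [167, 185, 181], [168, 184, 180], [167, 184, 180], [166, 186, 182], [165, 185, 180], [164, 185, 181], [135, 150, 149], [164, 184, 180]]
[[157, 178, 179], [160, 178, 174], [165, 185, 180], [169, 185, 181], [164, 184, 180], [163, 184, 181], [167, 185, 181], [159, 175, 172], [164, 185, 181], [101, 106, 110]]
pad [ 0.512  0.076  0.306  0.102 69.426] 2307
plane [-0.2553066  -0.51415993  0.29247764] uphill yaw -116.40674034404749 slope 0.5211255976894797 res 0.05950791921341807 z mid 0.12268450330254282
dark px 20 154 196 187 223
rect [5.4500e-01 1.5200e-01 9.2000e-02 6.3000e-02 7.1743e+01]
stamp top [ 0.457 -0.181  0.04   0.061 10.189] 0.1365056193808422 488
tray [ 0.459 -0.171  0.103  0.126  0.895]
flats [ 0.41085629 -0.34164068  0.03104956] [0.89133481 0.02111333 0.96423462]
```

View pics/crop.png

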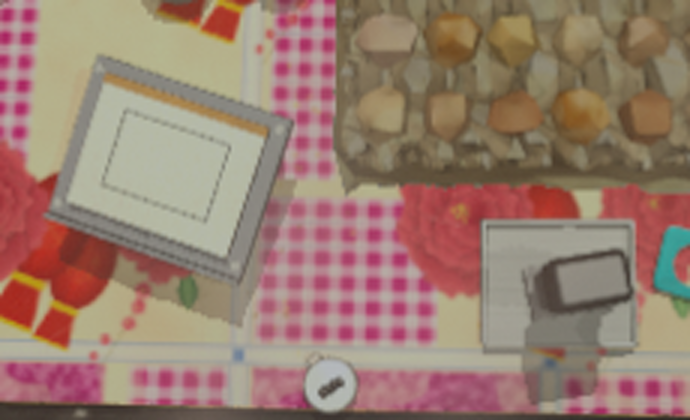

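```bash
sed -i 's/q=P\[m\]; q=q\[np.isfinite(q).all(1)\]/q=P[m\&(z["d"]>0)]/; s/g=eg&(Z>.03)/g=eg\&(Z>.03)\&(z["d"]>0)/' geo.py
cat >> geo.py <<'E'
q=q[np.abs(q[:,2]-np.median(q[:,2]))<.03]
for _ in range(3):
    A=np.c_[q[:,:2],np.ones(len(q))]; k=np.linalg.lstsq(A,q[:,2],rcond=None)[0]; e_=A@k-q[:,2]; q=q[abs(e_)<.004]
print("plane",k,"uphill",np.degrees(np.arctan2(k[1],k[0])),"slope",np.arctan(np.hypot(*k[:2])),"z at .545,.152",k@[.545,.152,1],len(q))
tc=st&(Z>.003)&(Z<.03)&(z["d"]>0); print("tray z>3mm",np.round(P[tc].min(0),3),np.round(P[tc].max(0),3))
for x in (.42,.5): pass
E
python3 geo.py
```

```text
pad [ 0.541  0.152  0.139  0.097 71.797] 2307
plane [ 0.21254517 -0.06913697 -0.03227518] uphill yaw -18.018739511445503 slope 0.21989290747059564 res 0.0015657815318392007 z mid 0.07220293848211157
dark px 20 154 196 187 223
rect [5.4500e-01 1.5200e-01 9.2000e-02 6.3000e-02 7.1743e+01]
stamp top [ 0.457 -0.181  0.04   0.061 10.189] 0.1365056193808422 488
tray [ 0.459 -0.171  0.103  0.126  0.895]
flats [ 0.53405672 -0.34164068  0.03104956] [0.89133481 0.02111333 0.16734446]
plane [ 0.2124508  -0.06930794 -0.03219268] uphill -18.067907725134628 slope 0.21985789035259348 z at .545,.152 0.07305820066318727 2276
tray z>3mm [ 0.385 -0.257  0.003] [ 0.516 -0.094  0.028]
```

Request:
send_rows(motion=[{"travel":[-0.03,0.03,0],"spin":1},{"travel":[-0.03,0.03,0],"spin":1},{"travel":[-0.03,0.03,0],"spin":1},{"travel":[-0.03,0.03,0],"spin":1},{"travel":[-0.03,0.03,0],"spin":0}], gripper=1, squeeze=30)

```text
time_s: 1.52
tcp_pos: [0.2752, -0.4808, 0.2231]
eef_rot: [179.9, -0.2, -170.8]
contact_force: [2.7, -0.5, 0.1]
gripper_width: 0.0877
```

```bash
cat > go.py <<'E'
import sys; from h import *
x,y,z,yaw=map(float,sys.argv[1:5]); s=r.get_state(); M=R.from_euler('xyz',s["eef_rot"],degrees=True)
d=M.inv().apply(np.array([x,y,z])-s["tcp_pos"]); sp=-((yaw-s["eef_rot"][2]+180)%360-180)
print("t",round(s["time_s"],2),"tcp",s["tcp_pos"].round(4),"rot",s["eef_rot"].round(2),"F",s["contact_force"].round(2),"Mo",s["moment"].round(2),"w",round(s["gripper_width"],4))
print("delta tool",d.round(4),"spin",round(sp,2),"len",np.linalg.norm(d).round(3))
E
python3 go.py .457 -.181 .2 -169.8
```

```text
t 1.52 tcp [ 0.2752 -0.4808  0.2231] rot [ 1.7988e+02 -1.7000e-01 -1.7078e+02] F [ 2.67 -0.51  0.1 ] Mo [-0.05 -0.18  0.02] w 0.0877
delta tool [-0.2276  0.2668  0.023 ] spin -0.98 len 0.351
```

Request:
send_rows(motion=[{"travel":[-0.026,0.03,0],"spin":0},{"travel":[-0.026,0.03,0],"spin":0},{"travel":[-0.026,0.03,0],"spin":0},{"travel":[-0.026,0.03,0],"spin":0},{"travel":[-0.026,0.03,0],"spin":0}])

```text
time_s: 1.93
tcp_pos: [0.383, -0.3035, 0.2243]
eef_rot: [-180.0, -0.0, -170.8]
contact_force: [0.9, -0.6, -1.0]
gripper_width: 0.0874
```

```bash
python3 go.py .457 -.181 .2 -169.8
```

```text
t 1.93 tcp [ 0.383  -0.3035  0.2243] rot [-1.7999e+02 -1.0000e-02 -1.7085e+02] F [ 0.87 -0.63 -1.01] Mo [-0.1  -0.16 -0.03] w 0.0874
delta tool [-0.0925  0.1092  0.0242] spin -1.05 len 0.145
```

Request:
send_rows(motion=[{"travel":[-0.025,0.03,0],"spin":0},{"travel":[-0.024,0.028,0],"spin":0},{"travel":[-0.016,0.019,0],"spin":-0.7},{"travel":[-0.008,0.01,0],"spin":0},{"travel":[0,0,0],"spin":0}])

```text
time_s: 2.35
tcp_pos: [0.4467, -0.1948, 0.2264]
eef_rot: [-179.9, 0.3, -169.7]
contact_force: [0.6, 0.5, 0.2]
gripper_width: 0.0878
```

```bash
python3 go.py .457 -.181 .093 -169.8
python3 - <<'E'
from h import *
p,d=r.capture("wrist"); c=r.get_calibration("wrist"); cv2.imwrite("pics/w1.png",p); o,M=cam(c)
for t in ["stamp_grip","stamp","rest_tray"]:
    print(t,[(round(a["conf"],2),(M@np.array(a["at"])+o).round(3)) for a in r.pinpoint("wrist",t)[:2]])
P=cloud(c,d); Z=P[...,2]; m=(d>0)&(Z>.128)&(Z<.145); print(m.sum(),cv2.minAreaRect(P[m][:,:2].astype(np.float32)),np.median(Z[m]))
E
```

```text
t 2.35 tcp [ 0.4467 -0.1948  0.2264] rot [-179.92    0.32 -169.7 ] F [0.6  0.47 0.24] Mo [ 0.02 -0.02  0.01] w 0.0878
delta tool [-0.0119  0.0119  0.1335] spin 0.1 len 0.135
stamp_grip [(0.58, array([ 0.455, -0.18 ,  0.112]))]
stamp [(0.56, array([ 0.459, -0.179,  0.001]))]
rest_tray [(0.76, array([ 0.459, -0.171,  0.   ]))]
6670 ((0.514980673789978, -0.18849653005599976), (0.15085271000862122, 0.22417010366916656), 14.11089038848877) 0.13732054708899927
```

View pics/w1.png

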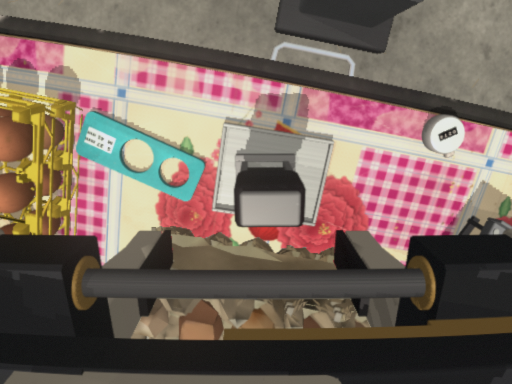

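Request:
send_rows(motion=[{"travel":[-0.008,0.008,0.0],"spin":0},{"travel":[-0.004,0.004,0.02],"spin":0},{"travel":[0,0,0.02],"spin":0},{"travel":[0,0,0.01],"spin":0},{"travel":[0,0,0],"spin":0}])

```text
time_s: 2.97
tcp_pos: [0.4551, -0.1865, 0.1758]
eef_rot: [-179.9, 0.5, -170.4]
contact_force: [0.5, 0.1, 0.4]
gripper_width: 0.0875
```

```bash
python3 go.py .457 -.181 .093 -169.8
```

```text
t 2.97 tcp [ 0.4551 -0.1865  0.1758] rot [-179.86    0.46 -170.39] F [0.49 0.06 0.4 ] Mo [-0.01  0.12  0.08] w 0.0875
delta tool [-0.0021  0.0054  0.0828] spin -0.59 len 0.083
```

Request:
send_rows(motion=[{"travel":[-0.002,0.005,0.018],"spin":-0.5},{"travel":[0,0,0.022],"spin":0},{"travel":[0,0,0.022],"spin":0},{"travel":[0,0,0.012],"spin":0},{"travel":[0,0,0],"spin":0}])

```text
time_s: 3.38
tcp_pos: [0.4587, -0.1842, 0.1025]
eef_rot: [-179.7, 0.7, -170.2]
contact_force: [0.4, 0.1, 0.4]
gripper_width: 0.0876
```

```bash
python3 go.py .457 -.181 .093 -169.8
```

```text
t 3.38 tcp [ 0.4587 -0.1842  0.1025] rot [-179.74    0.7  -170.21] F [0.44 0.14 0.39] Mo [0.02 0.11 0.02] w 0.0876
delta tool [0.0013 0.0035 0.0094] spin -0.41 len 0.01
```

Request:
send_rows(motion=[{"travel":[0.001,0.003,0.008],"spin":-0.3},{"travel":[0,0.001,0.002],"spin":0},{"travel":[0,0,0],"spin":0},{"travel":[0,0,0],"spin":0}])

```text
time_s: 3.72
tcp_pos: [0.4583, -0.1813, 0.0941]
eef_rot: [-179.7, 0.8, -170.0]
contact_force: [1.0, -0.9, 0.3]
gripper_width: 0.0877
```

Request:
send_rows(motion=[{"travel":[0,0,0],"spin":0},{"travel":[0,0,0],"spin":0},{"travel":[0,0,0],"spin":0},{"travel":[0,0,0],"spin":0},{"travel":[0,0,0],"spin":0}], gripper=-1, squeeze=30)

```text
time_s: 4.13
tcp_pos: [0.4601, -0.1813, 0.0968]
eef_rot: [-179.6, 1.1, -170.0]
contact_force: [-0.3, 0.5, 0.9]
gripper_width: 0.0605
```

```bash
python3 go.py .457 -.181 .093 -169.8
```

```text
t 4.13 tcp [ 0.4601 -0.1813  0.0968] rot [-179.61    1.09 -169.96] F [-0.27  0.49  0.92] Mo [-0.12 -0.02 -0.01] w 0.0605
delta tool [0.0031 0.0008 0.0037] spin -0.16 len 0.005
```

Request:
send_rows(motion=[{"travel":[0,0,-0.004],"spin":3},{"travel":[0,0,-0.001],"spin":3},{"travel":[0,0,0],"spin":2},{"travel":[0.005,0,0],"spin":0},{"travel":[0.005,0,0],"spin":0}])

```text
time_s: 4.55
tcp_pos: [0.4489, -0.1813, 0.101]
eef_rot: [-179.8, 1.0, -178.3]
contact_force: [-1.0, -0.2, -2.5]
gripper_width: 0.0602
```

```bash
python3 go.py .432 -.178 .1 -179
```

```text
t 4.55 tcp [ 0.4489 -0.1813  0.101 ] rot [-179.81    1.02 -178.27] F [-1.03 -0.18 -2.48] Mo [ 0.03  0.09 -0.  ] w 0.0602
delta tool [0.0169 0.0038 0.0007] spin 0.73 len 0.017
```

Request:
send_rows(motion=[{"travel":[0.005,0,0.002],"spin":0},{"travel":[0.005,0,0],"spin":0},{"travel":[0.004,0,0],"spin":0},{"travel":[0.003,0,0],"spin":0}])

```text
time_s: 4.88
tcp_pos: [0.4309, -0.1815, 0.0986]
eef_rot: [-179.8, 1.2, -178.1]
contact_force: [2.5, 2.6, -1.0]
gripper_width: 0.06
```

```bash
python3 go.py .410 -.178 .099 -179
```

```text
t 4.88 tcp [ 0.4309 -0.1815  0.0986] rot [-179.84    1.22 -178.12] F [ 2.51  2.58 -1.05] Mo [ 1.01 -1.5  -0.14] w 0.06
delta tool [ 0.0207  0.0042 -0.0008] spin 0.88 len 0.021
```

Request:
send_rows(motion=[{"travel":[0.003,0,0],"spin":0},{"travel":[0.003,0,0],"spin":0},{"travel":[0.003,0,0],"spin":0}])

```text
time_s: 5.13
tcp_pos: [0.4246, -0.1813, 0.0999]
eef_rot: [-179.9, 1.7, -178.1]
contact_force: [4.6, 2.8, -2.4]
gripper_width: 0.0597
```

```bash
python3 go.py .410 -.178 .099 -179
```

```text
t 5.13 tcp [ 0.4246 -0.1813  0.0999] rot [-179.86    1.67 -178.07] F [ 4.56  2.78 -2.42] Mo [ 0.83 -1.93 -0.13] w 0.0597
delta tool [0.0145 0.0037 0.0004] spin 0.93 len 0.015
```

Request:
send_rows(motion=[{"travel":[0.004,0,0],"spin":0},{"travel":[0.004,0,0],"spin":0},{"travel":[0.003,0,0],"spin":0},{"travel":[0.003,0,0],"spin":0}])

```text
time_s: 5.47
tcp_pos: [0.4127, -0.1816, 0.1008]
eef_rot: [-179.8, 2.0, -178.0]
contact_force: [6.0, 2.7, -2.5]
gripper_width: 0.0596
```

```bash
python3 go.py .410 -.178 .099 -179
python3 - <<'E'
from h import *
p,d=r.capture("side"); cv2.imwrite("pics/s2.png",cv2.resize(p[150:270,250:410],None,fx=4,fy=4,interpolation=cv2.INTER_CUBIC)); np.savez("side2.npz",p=p,d=d)
E
```

```text
t 5.47 tcp [ 0.4127 -0.1816  0.1008] rot [-179.83    2.04 -178.01] F [ 6.03  2.72 -2.53] Mo [ 0.92 -1.95 -0.12] w 0.0596
delta tool [0.0026 0.0037 0.0017] spin 0.99 len 0.005
```

View pics/s2.png

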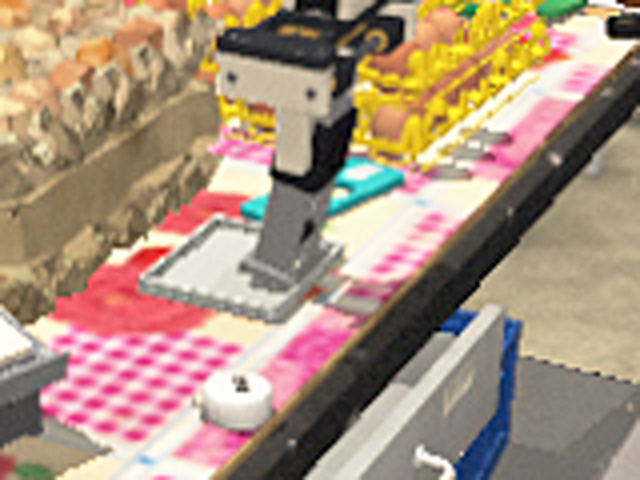

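Request:
send_rows(motion=[{"travel":[0.004,0,0],"spin":0},{"travel":[0.002,0,0],"spin":0},{"travel":[0,0,0],"spin":0}])

```text
time_s: 5.77
tcp_pos: [0.4062, -0.1818, 0.1008]
eef_rot: [-179.8, 2.1, -178.0]
contact_force: [4.0, 1.9, -2.0]
gripper_width: 0.0597
```

Request:
send_rows(motion=[{"travel":[-0.004,0,-0.015],"spin":0},{"travel":[0,0,-0.03],"spin":0},{"travel":[0,0,-0.035],"spin":3},{"travel":[0,0,-0.035],"spin":5},{"travel":[0,0,-0.02],"spin":5}])

```text
time_s: 6.18
tcp_pos: [0.392, -0.1825, 0.2316]
eef_rot: [-179.9, 0.0, 168.6]
contact_force: [1.6, -0.1, -2.3]
gripper_width: 0.0601
```

```bash
python3 go.py .523 .159 .2 161.9
python3 - <<'E'
from h import *
for n in ("side",):
    p,d=r.capture(n); c=r.get_calibration(n); P=cloud(c,d); np.savez("side3.npz",p=p,d=d)
    s=r.get_state(); M=R.from_euler('xyz',s["eef_rot"],degrees=True); Q=(P-s["tcp_pos"])@M.as_matrix()
    m=(d>0)&(abs(Q[...,0])<.07)&(abs(Q[...,1])<.06)&(Q[...,2]>.005)&(Q[...,2]<.11)
    q=Q[m]; print(len(q))
    for a in np.arange(.005,.1,.008):
        k=(q[:,2]>a)&(q[:,2]<=a+.008); print(round(a+.004,3),k.sum(),np.percentile(q[k,0],[1,50,99]).round(4) if k.sum() else '')
E
```

```text
t 6.18 tcp [ 0.392  -0.1825  0.2316] rot [-1.7988e+02  4.0000e-02  1.6861e+02] F [ 1.61 -0.07 -2.32] Mo [-0.02 -0.27 -0.  ] w 0.0601
delta tool [-0.0609  0.3607  0.0309] spin 6.71 len 0.367
624
0.009 54 [-0.0222  0.0124  0.0176]
0.017 50 [-0.0197  0.0096  0.0146]
0.025 34 [-0.0233 -0.0034  0.0104]
0.033 41 [-0.0245 -0.0066  0.006 ]
0.041 52 [-0.0262 -0.009   0.0042]
0.049 60 [-0.0287 -0.008   0.0042]
0.057 49 [-0.0287 -0.0077  0.0008]
0.065 58 [-0.032  -0.0096  0.0005]
0.073 46 [-0.0377 -0.0096 -0.0028]
0.081 57 [-0.0415 -0.0222 -0.0042]
0.089 96 [-0.0438 -0.0068  0.0025]
0.097 27 [-0.0236 -0.0027  0.0006]
```

Request:
send_rows(motion=[{"travel":[-0.003,0.03,0],"spin":1.5},{"travel":[-0.004,0.036,0],"spin":1.5},{"travel":[-0.005,0.036,0],"spin":1.5},{"travel":[-0.006,0.036,0],"spin":1},{"travel":[-0.007,0.036,0],"spin":0}])

```text
time_s: 6.65
tcp_pos: [0.4529, -0.0244, 0.2319]
eef_rot: [-179.3, -0.5, 161.8]
contact_force: [0.9, -0.6, -2.2]
gripper_width: 0.0601
```

```bash
python3 go.py .517 .161 .22 161.9
```

```text
t 6.65 tcp [ 0.4529 -0.0244  0.2319] rot [-179.33   -0.49  161.8 ] F [ 0.94 -0.63 -2.2 ] Mo [-0.1  -0.14  0.02] w 0.0601
delta tool [-0.0031  0.1962  0.0095] spin -0.1 len 0.196
```

Request:
send_rows(motion=[{"travel":[0,0.036,0],"spin":0},{"travel":[0,0.036,0],"spin":0},{"travel":[-0.001,0.036,0],"spin":0},{"travel":[-0.001,0.034,0],"spin":0},{"travel":[0,0.02,0],"spin":0}])

```text
time_s: 7.07
tcp_pos: [0.4991, 0.1328, 0.2222]
eef_rot: [-178.2, -1.4, 161.9]
contact_force: [0.2, 0.5, -2.2]
gripper_width: 0.0601
```

```bash
python3 go.py .517 .161 .22 161.9
```

```text
t 7.07 tcp [0.4991 0.1328 0.2222] rot [-178.24   -1.36  161.93] F [ 0.21  0.47 -2.16] Mo [ 0.04 -0.23 -0.07] w 0.0601
delta tool [-0.0083  0.0324  0.001 ] spin 0.03 len 0.033
```

Request:
send_rows(motion=[{"travel":[-0.004,0.014,0],"spin":0},{"travel":[-0.003,0.012,0],"spin":0},{"travel":[-0.001,0.004,0],"spin":0},{"travel":[0,0,0],"spin":0}])

```text
time_s: 7.4
tcp_pos: [0.5138, 0.1601, 0.2157]
eef_rot: [-177.5, -1.9, 162.2]
contact_force: [0.6, -0.3, -1.5]
gripper_width: 0.0601
```

```bash
cat > meas.py <<'E'
from h import *
# stamp pose estimate with sole: side+top clouds in slope frame
s=r.get_state(); M=R.from_euler('xyz',s["eef_rot"],degrees=True)
for n in ("side","wrist","top"):
    p,d=r.capture(n); c=r.get_calibration(n); o,C=cam(c); np.savez(f"m_{n}.npz",p=p,d=d); cv2.imwrite(f"pics/m_{n}.png",p)
    for t in ("stamp_sole","stamp","stamp_grip"):
        print(n,t,[(round(a["conf"],2),(C@np.array(a["at"])+o).round(3)) for a in r.pinpoint(n,t)[:1]])
    if n=="side":
        P=cloud(c,d); Q=(P-s["tcp_pos"])@M.as_matrix()
        m=(d>0)&(abs(Q[...,0])<.07)&(abs(Q[...,1])<.05)&(Q[...,2]>.005)&(Q[...,2]<.1); q=Q[m]
        for a in np.arange(.021,.1,.01):
            k=(q[:,2]>a)&(q[:,2]<=a+.01)
            if k.sum(): print(round(a+.005,3),k.sum(),np.percentile(q[k,0],[2,98]).round(4))
E
python3 go.py .517 .161 .184 161.9; python3 meas.py
```

```text
t 7.4 tcp [0.5138 0.1601 0.2157] rot [-177.5    -1.88  162.16] F [ 0.63 -0.28 -1.53] Mo [ 0.1  -0.14  0.05] w 0.0601
delta tool [-0.0038  0.0032  0.0315] spin 0.26 len 0.032
side stamp_sole []
side stamp [(0.96, array([0.534, 0.152, 0.123]))]
side stamp_grip [(0.94, array([0.517, 0.163, 0.232]))]
0.026 55 [-0.0221  0.0068]
0.036 64 [-0.0247  0.0026]
0.046 123 [-0.0283  0.0028]
0.056 88 [-0.0325 -0.0007]
0.066 109 [-0.0316 -0.0035]
0.076 79 [-0.0413 -0.0041]
0.086 156 [-0.0353 -0.0003]
0.096 38 [-0.0168 -0.0003]
wrist stamp_sole []
wrist stamp [(0.85, array([0.535, 0.153, 0.126]))]
wrist stamp_grip [(0.67, array([0.517, 0.159, 0.228]))]
top stamp_sole []
top stamp []
top stamp_grip []
```

```bash
python3 go.py .522 .1594 .1767 161.9
```

```text
t 8.0 tcp [0.514  0.1603 0.2169] rot [-177.65   -1.78  162.14] F [-0.45  0.06 -1.23] Mo [ 0.07 -0.16  0.02] w 0.0601
delta tool [-0.0091  0.0033  0.0398] spin 0.24 len 0.041
```

Request:
send_rows(motion=[{"travel":[-0.002,0.001,0.01],"spin":0.2},{"travel":[-0.002,0.001,0.01],"spin":0},{"travel":[-0.002,0.001,0.01],"spin":0},{"travel":[-0.002,0,0.006],"spin":0},{"travel":[-0.001,0,0.002],"spin":0}])

```text
time_s: 8.42
tcp_pos: [0.5223, 0.1593, 0.1746]
eef_rot: [-177.7, -1.8, 161.9]
contact_force: [-0.8, 0.0, -1.7]
gripper_width: 0.0601
```

```bash
python3 go.py .5247 .1588 .1650 161.9
```

```text
t 8.42 tcp [0.5223 0.1593 0.1746] rot [-177.68   -1.77  161.94] F [-0.77  0.01 -1.67] Mo [ 0.05 -0.14  0.  ] w 0.0601
delta tool [-0.0027  0.0007  0.0095] spin 0.04 len 0.01
```

Request:
send_rows(motion=[{"travel":[-0.0006,0,0.0025],"spin":0},{"travel":[-0.0006,0,0.0025],"spin":0},{"travel":[-0.0005,0,0.002],"spin":0}])

```text
time_s: 8.67
tcp_pos: [0.5236, 0.158, 0.1654]
eef_rot: [-177.5, -1.9, 161.9]
contact_force: [-0.8, 0.1, 0.6]
gripper_width: 0.0598
```

Request:
send_rows(motion=[{"travel":[-0.0005,0,0.002],"spin":0},{"travel":[-0.0005,0,0.002],"spin":0}])

```text
time_s: 8.83
tcp_pos: [0.5244, 0.1576, 0.1618]
eef_rot: [-177.5, -1.9, 161.9]
contact_force: [-4.2, 0.6, 2.9]
gripper_width: 0.0596
```

Request:
send_rows(motion=[{"travel":[0.0015,0,0.001],"spin":0},{"travel":[0.0015,0,0.001],"spin":0}])

```text
time_s: 9.0
tcp_pos: [0.5231, 0.1584, 0.1613]
eef_rot: [-177.6, -1.7, 162.0]
contact_force: [0.1, -2.2, 4.9]
gripper_width: 0.0601
```

```bash
python3 go.py .5247 .1588 .1650 161.9;python3 meas.py
```

```text
t 9.0 tcp [0.5231 0.1584 0.1613] rot [-177.62   -1.66  161.97] F [ 0.07 -2.21  4.89] Mo [-0.87 -0.72 -0.08] w 0.0601
delta tool [-0.0013  0.0007 -0.0038] spin 0.07 len 0.004
side stamp_sole []
side stamp [(0.82, array([0.544, 0.145, 0.07 ]))]
side stamp_grip [(0.94, array([0.527, 0.163, 0.174]))]
0.026 49 [-0.0226  0.0057]
0.036 75 [-0.0249  0.0032]
0.046 106 [-0.0266  0.0024]
0.056 91 [-0.0269 -0.0013]
0.066 83 [-0.0418 -0.0032]
0.076 208 [-0.0691 -0.0009]
0.086 226 [-0.0375  0.0039]
0.096 307 [-0.0106  0.0266]
wrist stamp_sole []
wrist stamp [(0.77, array([0.544, 0.149, 0.072]))]
wrist stamp_grip [(0.89, array([0.525, 0.158, 0.174]))]
top stamp_sole []
top stamp []
top stamp_grip []
```

Request:
send_rows(motion=[{"travel":[-0.0004,0,0.002],"spin":0},{"travel":[-0.0004,0,0.002],"spin":0},{"travel":[-0.0004,0,0.002],"spin":0}])

```text
time_s: 9.85
tcp_pos: [0.5236, 0.1582, 0.1551]
eef_rot: [-177.6, -1.7, 162.0]
contact_force: [0.7, -1.6, 7.2]
gripper_width: 0.0598
```

Request:
send_rows(motion=[{"travel":[-0.0005,0,0.002],"spin":0},{"travel":[-0.0005,0,0.002],"spin":0},{"travel":[-0.0005,0,0.002],"spin":0}])

```text
time_s: 10.1
tcp_pos: [0.5247, 0.1576, 0.1494]
eef_rot: [-177.6, -1.7, 162.0]
contact_force: [-1.1, -0.9, 8.1]
gripper_width: 0.0596
```

Request:
send_rows(motion=[{"travel":[-0.0005,0,0.002],"spin":0},{"travel":[-0.0003,0,0.0015],"spin":0}])

```text
time_s: 10.27
tcp_pos: [0.5253, 0.1572, 0.1464]
eef_rot: [-177.6, -1.7, 162.0]
contact_force: [0.6, -1.7, 8.9]
gripper_width: 0.0597
```

Request:
send_rows(motion=[{"travel":[-0.0003,0,0.001],"spin":0},{"travel":[-0.0003,0,0.001],"spin":0}])

```text
time_s: 10.43
tcp_pos: [0.5256, 0.1571, 0.1454]
eef_rot: [-177.6, -1.7, 162.1]
contact_force: [-3.8, -0.8, 14.2]
gripper_width: 0.0601
```

Request:
send_rows(motion=[{"travel":[-0.0002,0,0.001],"spin":0},{"travel":[-0.0001,0,0.0006],"spin":0}])

```text
time_s: 10.6
tcp_pos: [0.5256, 0.157, 0.1456]
eef_rot: [-177.6, -1.7, 162.1]
contact_force: [-2.9, -1.4, 12.1]
gripper_width: 0.0599
```

Request:
send_rows(motion=[{"travel":[-0.0002,0,0.001],"spin":0},{"travel":[-0.0002,0,0.001],"spin":0},{"travel":[-0.0002,0,0.001],"spin":0},{"travel":[-0.0002,0,0.001],"spin":0}])

```text
time_s: 10.93
tcp_pos: [0.5255, 0.1569, 0.1455]
eef_rot: [-177.7, -1.7, 162.2]
contact_force: [-2.8, -0.6, 12.6]
gripper_width: 0.0603
```

```bash
python3 go.py .5247 .1588 .1650 161.9;python3 meas.py
python3 - <<'E'
import cv2
p=cv2.imread("pics/m_side.png"); cv2.imwrite("pics/s5.png",cv2.resize(p[160:280,170:330],None,fx=4,fy=4,interpolation=cv2.INTER_CUBIC))
E
```

```text
t 10.93 tcp [0.5255 0.1569 0.1455] rot [-177.69   -1.66  162.21] F [-2.79 -0.62 12.58] Mo [-0.29  0.72 -0.06] w 0.0603
delta tool [ 0.0019  0.0007 -0.0195] spin 0.31 len 0.02
side stamp_sole [(0.69, array([0.543, 0.15 , 0.076]))]
side stamp [(0.91, array([0.546, 0.148, 0.055]))]
side stamp_grip []
0.026 56 [-0.0224  0.0059]
0.036 79 [-0.0234  0.0036]
0.046 101 [-0.0246  0.0023]
0.056 147 [-0.0691 -0.0013]
0.066 235 [-0.0627  0.004 ]
0.076 312 [-0.0267  0.0267]
0.086 295 [0.0086 0.0478]
0.096 150 [0.025  0.0475]
wrist stamp_sole []
wrist stamp [(0.93, array([0.546, 0.149, 0.055]))]
wrist stamp_grip [(0.71, array([0.523, 0.16 , 0.157]))]
top stamp_sole []
top stamp []
top stamp_grip [(0.63, array([ 0.372,  0.023, -0.   ]))]
```

View pics/s5.png

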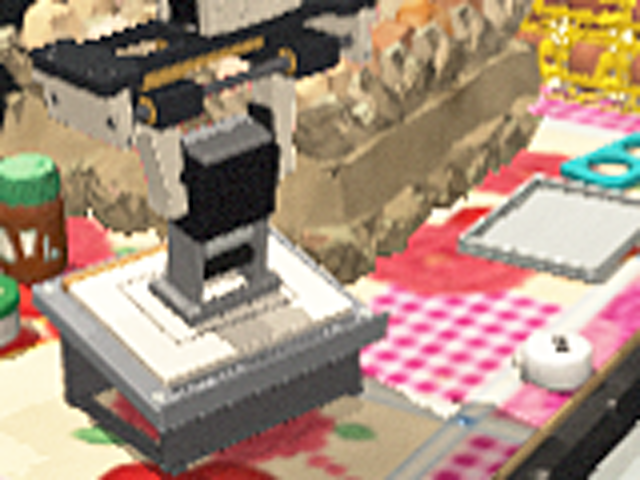

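Request:
send_rows(motion=[{"travel":[-0.0003,0,0.0013],"spin":0},{"travel":[-0.0003,0,0.0013],"spin":0},{"travel":[-0.0003,0,0.0013],"spin":0},{"travel":[-0.0003,0,0.0013],"spin":0},{"travel":[-0.0003,0,0.0013],"spin":0}])

```text
time_s: 11.95
tcp_pos: [0.5256, 0.1567, 0.145]
eef_rot: [-177.8, -1.6, 162.4]
contact_force: [-4.7, -0.6, 16.8]
gripper_width: 0.0598
```

Request:
send_rows(motion=[{"travel":[0.002,0,-0.008],"spin":0},{"travel":[0.003,0,-0.012],"spin":0},{"travel":[0.005,0,-0.02],"spin":0},{"travel":[0.005,0,-0.025],"spin":0},{"travel":[0.003,0,-0.02],"spin":0}])

```text
time_s: 12.37
tcp_pos: [0.5054, 0.1635, 0.2258]
eef_rot: [-177.2, -2.4, 162.2]
contact_force: [0.6, 0.0, -2.6]
gripper_width: 0.0604
```

```bash
python3 go.py .445 -.173 .225 -179.1
```

```text
t 12.37 tcp [0.5054 0.1635 0.2258] rot [-177.23   -2.42  162.23] F [ 0.64  0.04 -2.57] Mo [ 0.14 -0.33  0.01] w 0.0604
delta tool [-0.0451 -0.3385  0.0153] spin -18.67 len 0.342
```

Request:
send_rows(motion=[{"travel":[0,-0.03,0.001],"spin":0},{"travel":[0,-0.036,0.001],"spin":0},{"travel":[-0.002,-0.036,0.001],"spin":-2},{"travel":[-0.004,-0.036,0.001],"spin":-3},{"travel":[-0.006,-0.036,0.001],"spin":-3}])

```text
time_s: 12.78
tcp_pos: [0.4621, -0.0045, 0.2256]
eef_rot: [-177.7, -3.4, 170.9]
contact_force: [0.8, -0.0, -2.7]
gripper_width: 0.06
```

```bash
python3 go.py .445 -.173 .225 -179.1
```

```text
t 12.78 tcp [ 0.4621 -0.0045  0.2256] rot [-177.72   -3.43  170.88] F [ 0.84 -0.03 -2.66] Mo [ 0.09 -0.44 -0.02] w 0.06
delta tool [-0.0098 -0.1689  0.0067] spin -10.02 len 0.169
```

Request:
send_rows(motion=[{"travel":[-0.002,-0.036,0.001],"spin":-3},{"travel":[-0.002,-0.036,0.001],"spin":-3},{"travel":[0,-0.034,0.001],"spin":-2},{"travel":[0,-0.026,0.001],"spin":-1},{"travel":[0,-0.012,0.001],"spin":0}])

```text
time_s: 13.2
tcp_pos: [0.4436, -0.1552, 0.2185]
eef_rot: [-178.6, -4.8, -179.5]
contact_force: [0.3, 0.8, -2.5]
gripper_width: 0.06
```

```bash
python3 go.py .445 -.173 .1 -179.1; python3 meas.py
```

```text
t 13.2 tcp [ 0.4436 -0.1552  0.2185] rot [-178.65   -4.76 -179.52] F [ 0.31  0.77 -2.5 ] Mo [ 0.15 -0.39  0.02] w 0.06
delta tool [-0.0111 -0.015   0.1183] spin -0.42 len 0.12
side stamp_sole [(0.6, array([ 0.465, -0.154,  0.131]))]
side stamp [(0.63, array([ 0.463, -0.159,  0.125]))]
side stamp_grip [(0.68, array([ 0.451, -0.152,  0.234]))]
0.026 43 [-0.0261  0.0052]
0.036 60 [-0.0251  0.0021]
0.046 63 [-0.03    0.0004]
0.056 56 [-0.0326 -0.0015]
0.066 59 [-0.035  -0.0036]
0.076 74 [-0.0434 -0.0065]
0.086 93 [-0.0419 -0.0022]
0.096 14 [-0.0183 -0.0034]
wrist stamp_sole []
wrist stamp []
wrist stamp_grip [(0.87, array([ 0.445, -0.151,  0.233]))]
top stamp_sole []
top stamp []
top stamp_grip []
```

Request:
send_rows(motion=[{"travel":[-0.002,-0.006,0.02],"spin":0},{"travel":[-0.003,-0.005,0.03],"spin":0},{"travel":[-0.003,-0.003,0.03],"spin":0},{"travel":[-0.001,0,0.016],"spin":0},{"travel":[0,0,0.004],"spin":0}])

```text
time_s: 14.22
tcp_pos: [0.4509, -0.1684, 0.1201]
eef_rot: [-178.6, -4.0, -179.2]
contact_force: [-0.5, -0.4, -1.8]
gripper_width: 0.0598
```

```bash
python3 go.py .466 -.173 .106 -179.1
```

```text
t 14.22 tcp [ 0.4509 -0.1684  0.1201] rot [-178.58   -3.97 -179.21] F [-0.49 -0.44 -1.78] Mo [ 0.12 -0.13 -0.01] w 0.0598
delta tool [-0.016  -0.0045  0.0131] spin -0.11 len 0.021
```

Request:
send_rows(motion=[{"travel":[0.004,-0.001,0.008],"spin":0},{"travel":[0.002,0,0.004],"spin":0},{"travel":[0,0,0.003],"spin":0},{"travel":[0,0,0.002],"spin":0}])

```text
time_s: 14.55
tcp_pos: [0.4438, -0.1697, 0.1035]
eef_rot: [-178.6, -4.0, -179.1]
contact_force: [0.4, -0.5, -1.4]
gripper_width: 0.06
```

Request:
send_rows(motion=[{"travel":[0,0,0.002],"spin":0},{"travel":[0,0,0.002],"spin":0}])

```text
time_s: 14.72
tcp_pos: [0.4446, -0.1697, 0.1006]
eef_rot: [-178.5, -3.8, -179.1]
contact_force: [-0.1, 0.2, -1.8]
gripper_width: 0.0598
```

Request:
send_rows(motion=[{"travel":[0,0,0.002],"spin":0},{"travel":[0,0,0.002],"spin":0}])

```text
time_s: 14.88
tcp_pos: [0.4452, -0.1698, 0.0976]
eef_rot: [-178.5, -3.7, -179.1]
contact_force: [-2.2, 0.3, 2.6]
gripper_width: 0.0598
```

Contact on the floor. Now ease +x with light downward pressure to right it.

Request:
send_rows(motion=[{"travel":[-0.003,0,0.001],"spin":0},{"travel":[-0.003,0,0.001],"spin":0},{"travel":[-0.003,0,0.001],"spin":0}])

```text
time_s: 15.13
tcp_pos: [0.4529, -0.1699, 0.0944]
eef_rot: [-178.5, -3.8, -179.1]
contact_force: [-3.0, 1.3, 3.5]
gripper_width: 0.0598
```

```bash
python3 go.py .455 -.173 .1 -179.1; python3 meas.py | grep -v top
```

```text
t 15.13 tcp [ 0.4529 -0.1699  0.0944] rot [-178.52   -3.79 -179.07] F [-3.03  1.26  3.54] Mo [0.61 1.34 0.02] w 0.0598
delta tool [-0.0017 -0.0033 -0.0056] spin 0.03 len 0.007
side stamp_sole [(0.71, array([ 0.457, -0.165,  0.109]))]
side stamp [(0.93, array([ 0.475, -0.173,  0.005]))]
side stamp_grip [(0.75, array([ 0.458, -0.164,  0.109]))]
0.026 35 [-0.0263  0.006 ]
0.036 48 [-0.0272  0.0033]
0.046 58 [-0.03   -0.0001]
0.056 49 [-0.0321 -0.0013]
0.066 51 [-0.0404 -0.0038]
0.076 117 [-0.0674  0.0001]
0.086 328 [-0.0661  0.0397]
0.096 207 [-0.0033  0.0689]
wrist stamp_sole [(0.21, array([ 0.455, -0.169,  0.106]))]
wrist stamp [(0.88, array([ 0.476, -0.17 ,  0.005]))]
wrist stamp_grip [(0.59, array([ 0.45 , -0.17 ,  0.108]))]
```

Request:
send_rows(motion=[{"travel":[-0.001,0,0.001],"spin":0},{"travel":[-0.003,0,0.001],"spin":0},{"travel":[-0.003,0,0.001],"spin":0},{"travel":[-0.003,0,0.0005],"spin":0}], squeeze=9)

```text
time_s: 16.07
tcp_pos: [0.4655, -0.1697, 0.0911]
eef_rot: [-178.5, -3.5, -179.0]
contact_force: [-0.0, 0.6, 4.7]
gripper_width: 0.0599
```

```bash
python3 go.py .455 -.173 .1 -179.1; python3 meas.py | grep -v top
```

```text
t 16.07 tcp [ 0.4655 -0.1697  0.0911] rot [-178.52   -3.46 -179.04] F [-0.01  0.65  4.7 ] Mo [0.42 0.07 0.01] w 0.0599
delta tool [ 0.011  -0.0033 -0.0081] spin 0.06 len 0.014
side stamp_sole [(0.47, array([ 0.475, -0.171,  0.01 ]))]
side stamp [(0.82, array([ 0.473, -0.172, -0.002]))]
side stamp_grip [(0.96, array([ 0.473, -0.164,  0.107]))]
0.026 44 [-0.0199  0.0097]
0.036 52 [-0.019   0.0087]
0.046 51 [-0.0204  0.0078]
0.056 56 [-0.0209  0.0052]
0.066 48 [-0.0241  0.0061]
0.076 162 [-0.0549  0.0528]
0.086 327 [-0.0682  0.0544]
0.096 101 [0.0483 0.0695]
wrist stamp_sole []
wrist stamp [(0.72, array([ 0.473, -0.17 ,  0.   ]))]
wrist stamp_grip [(0.67, array([ 0.463, -0.168,  0.104]))]
```

Request:
send_rows(motion=[{"travel":[-0.002,0,-0.002],"spin":0},{"travel":[0,0,-0.001],"spin":0},{"travel":[0,0,0],"spin":0}], squeeze=4)

```text
time_s: 16.92
tcp_pos: [0.4658, -0.1698, 0.0939]
eef_rot: [-178.5, -3.6, -179.1]
contact_force: [0.4, 0.6, 3.8]
gripper_width: 0.0601
```

Request:
send_rows(motion=[{"travel":[0,0,0],"spin":0},{"travel":[0,0,0],"spin":0},{"travel":[0,0,0],"spin":0},{"travel":[0,0,0],"spin":0}], gripper=1)

```text
time_s: 17.25
tcp_pos: [0.4623, -0.1695, 0.0919]
eef_rot: [-178.6, -4.0, -179.1]
contact_force: [-0.5, 0.6, 0.2]
gripper_width: 0.0811
```

```bash
python3 go.py .466 -.173 .2 -179.1; python3 meas.py | grep -v top
```

```text
t 17.25 tcp [ 0.4623 -0.1695  0.0919] rot [-178.58   -4.01 -179.14] F [-0.47  0.56  0.16] Mo [ 0.14 -0.28  0.  ] w 0.0811
delta tool [ 0.0039 -0.0062 -0.108 ] spin -0.04 len 0.108
side stamp_sole []
side stamp [(0.74, array([ 0.473, -0.172,  0.001]))]
side stamp_grip [(0.9, array([ 0.476, -0.167,  0.114]))]
0.026 42 [-0.0241  0.0054]
0.036 59 [-0.0253  0.0031]
0.046 59 [-0.0239  0.0024]
0.056 57 [-0.0245  0.0026]
0.066 56 [-0.0295  0.0017]
0.076 140 [-0.0584  0.0493]
0.086 328 [-0.0565  0.0496]
0.096 123 [0.0472 0.0697]
wrist stamp_sole []
wrist stamp [(0.85, array([ 0.472, -0.169,  0.003]))]
wrist stamp_grip [(0.61, array([ 0.47 , -0.171,  0.109]))]
```

Request:
send_rows(motion=[{"travel":[0,0,-0.01],"spin":0},{"travel":[0,0,-0.03],"spin":0},{"travel":[0,0,-0.035],"spin":0},{"travel":[0,0,-0.035],"spin":0},{"travel":[0.03,0,-0.02],"spin":0}])

```text
time_s: 18.27
tcp_pos: [0.4413, -0.1667, 0.2263]
eef_rot: [-178.5, -4.6, -179.1]
contact_force: [1.8, -0.9, 2.0]
gripper_width: 0.0877
```

Request:
send_rows(motion=[{"travel":[0.02,-0.03,-0.02],"spin":0},{"travel":[0,-0.036,0],"spin":0},{"travel":[0,-0.036,0],"spin":0},{"travel":[0,-0.03,0],"spin":0},{"travel":[0,0,0],"spin":0}])

```text
time_s: 18.68
tcp_pos: [0.4247, -0.302, 0.2667]
eef_rot: [-178.3, -3.6, -178.7]
contact_force: [-0.2, -0.6, -0.3]
gripper_width: 0.0876
```

Run:
```python
from h import *
print(r.get_state()["tcp_pos"],r.get_state()["contact_force"])
for n in ("side","top"):
    p,d=r.capture(n); c=r.get_calibration(n); o,C=cam(c); cv2.imwrite(f"pics/f_{n}.png",p)
    for t in ("stamp","stamp_sole","stamp_grip","tally_counter","vet_bottle","grease_tin","egg_gauge"):
        print(n,t,[(round(a["conf"],2),(C@np.array(a["at"])+o).round(3)) for a in r.pinpoint(n,t)[:1]])
    P=cloud(c,d); Z=P[...,2]; m=(d>0)&(Z>.115)&(Z<.16)&(abs(P[...,0]-.47)<.05)&(abs(P[...,1]+.17)<.06)
    q=P[m]
    if n=="top" and len(q): print("top",cv2.minAreaRect(q[:,:2].astype(np.float32)),np.median(q[:,2]))
p=cv2.imread("pics/f_side.png"); cv2.imwrite("pics/fs.png",cv2.resize(p[140:280,180:400],None,fx=3,fy=3,interpolation=cv2.INTER_CUBIC))
```

```text
[ 0.42473275 -0.30199434  0.26666134] [-0.15448222 -0.61272812 -0.27254008]
side stamp [(0.73, array([ 0.474, -0.17 ,  0.002]))]
side stamp_sole [(0.54, array([ 0.474, -0.167,  0.005]))]
side stamp_grip [(0.82, array([ 0.474, -0.166,  0.113]))]
side tally_counter [(0.68, array([ 0.377,  0.02 , -0.003]))]
side vet_bottle [(0.63, array([0.762, 0.071, 0.001]))]
side grease_tin [(0.85, array([ 0.736,  0.166, -0.002]))]
side egg_gauge [(0.79, array([ 0.466, -0.325,  0.001]))]
top stamp []
top stamp_sole []
top stamp_grip []
top tally_counter [(0.57, array([ 0.374,  0.02 , -0.005]))]
top vet_bottle [(0.7, array([0.756, 0.067, 0.   ]))]
top grease_tin []
top egg_gauge []
```

View pics/fs.png

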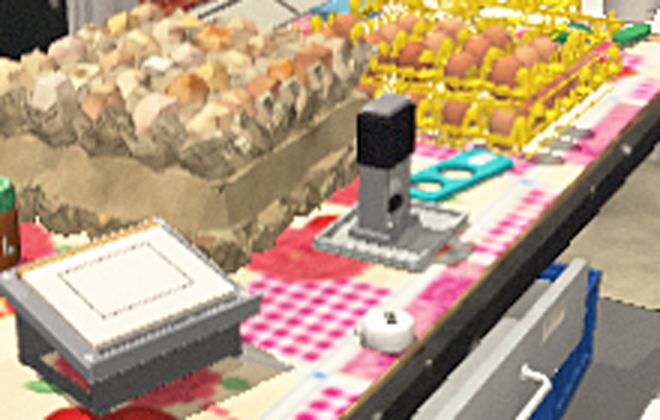

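```bash
python3 -c "from plant import r; print(r.close_job())"
```

```text
the job is handed in; nothing more can be done
None
```

The stamp was pressed on the label pad and is standing in its tray again. I handed the job in at about 19 s of the 51 s allowed, and the system reported no verdict.

**How it was done:** The moves offered no way to tilt the tool on command. I therefore gripped the handle across its long side (y), not across x as suggested, so it could pivot in the jaws. I leaned it to the slope angle by pushing its foot against the tray wall.

**Press:**
- The foot lay flat on the pad, about 2 and 3 mm off the rectangle's centre.
- Handle position and the sharp rise in force at the end both point to the full stroke of about 18 mm. I did not read the stroke joint directly.
- It was held bottomed for more than a second, at about 15 to 19 N on the foot at the readings taken (limit 30 N).

**Return:** I set the foot down on the tray floor, pivoted the stamp upright with a lighter grip, released it and backed the gripper away.

**Last checks:**
- **Stamp:** the side camera shows it upright in the tray, about 15 mm from the tray's centre in x and 1 to 4 mm in y, underside at about 2 to 5 mm and spring out.
- **Bystanders:** all four are within about 5 mm of where they started.
- **Not confirmed:** the top camera found neither the stamp nor two of the bystanders (the tin and the egg gauge), so those rest on the side view alone. No imprint shows in the picture.

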